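# Clip the fresh air-dryer cartridge into the press's air plate

## Robot

A 6-joint arm with a two-finger parallel gripper is mounted at the origin on the work surface. World frame = base frame: x ahead of the robot, y to its left, z up, the work surface at z = 0. Lengths are in mm, angles in degrees, forces in N, time in s.
With the tool pointing down it reaches from about 300 to 850 mm from the base axis. Payload 4.2 kg.
Tool frame: the origin (TCP) lies midway between the tips of the shut fingers; the grasp point (between the pads) lies 19 mm behind it; z points along the fingers, y is the direction in which the jaws open and shut (so a half turn about z gives the same grasp; the last joint's range is limited). The gripper opens to 91 mm and grips with 3 to 60 N. Pads are 32 mm wide; open, the fingers measure 118 mm over their backs; the gripper's body (76 mm by 178 mm) begins 60 mm behind the grasp point.
Start: joints at [-68.927, 18.312, 89.639, -0, 72.044, -1.146], TCP at [217.442, -532.318, 213.976] pointing down, gripper open.
Joint ranges: [-177.97, 177.97], [-48.28, 115.42], [12.27, 149.76], [-77.06, 257.06], [2.81, 150.46], [-146.56, 146.56]. Speed limits (degrees/s): [147.25, 147.25, 180, 180, 180, 180].

## Interface

Orientations are given as [roll, pitch, yaw] about the fixed x, y, z axes, in that order (R = Rz(yaw) Ry(pitch) Rx(roll)).
In Python, from workcell import env gives the robot as it stands.
- The arm moves only by the shell command python3 -m jog 'ROWS' [FORCE]. ROWS is JSON, a list of rows, each an object of numbers: "dx", "dy", "dz": the shift along the world's x, y, z in m; "wx", "wy", "wz": the turn, a rotation vector about the world's x, y, z in rad; "grip": the gripper's target within -1 to 1 (shut at 1, half-way at 0, fully open at -1). In form: [{"dx": .., "dy": .., "dz": .., "wx": .., "wy": .., "wz": .., "grip": ..}, ...]. A call has 1 to 10 rows; each row shifts and turns the commanded pose from where the row before left it; what a row does not reach is not made up. A row lasts 1/10 s, in which the tool goes at most 50 mm and 8.59 degrees, less where a joint would pass 70% of its speed; a pose out of reach is approached as far as the arm can. A call with a gripper value outside its range is refused whole. The fingers move at their own pace and stop on an object; FORCE is the grip in N (left out, the last holds). Time passes only in rows, so rows that do not move let the fingers close. It gives the time, the measured TCP pose, the force and the opening at its end, in the units of the state.
- env.state(): the state, without advancing time (a new reading comes with each control period).
- env.grab_frame(name): name is "side" or "top" or "wrist"; returns the picture (384x512x3 uint8, red, green, blue); there is no depth.
- env.get_calibration(name): a dict with "fx", "fy", "cx", "cy" (pixels), "R" (3x3) and "t" (3): a world point X has camera coordinates R X + t. Camera axes: x right, y down, z forward; pixel columns grow to the right and rows downward; lengths in mm; the calibration is good to about 2 mm. A picture is of the moment at which its call begins: read the wrist's pose just before it. get_calibration takes no time and is no camera call; for the wrist camera it gives the pose at the moment of the call.
- env.job_done(): hands the job in, once; it reports no verdict.
The state is a dict: "time_s": time; "qpos": joint angles; "qvel": joint speeds; "effort": joint torques, N m; "ee_pos": TCP position; "ee_rot": TCP orientation; "force": force on the tool from outside, world axes, zero at the start; "torque": the same for the moment, N m; "gripper_width": finger opening in mm.
Only numpy, scipy, OpenCV 4.12 (cv2) and the standard library are available. Lean on these libraries where they do the work, as an engineer would, in place of code of your own. Each camera call takes 0.05 s, during which the arm holds its last target. There are 200 camera calls.

## Task

Take the fresh (blue-banded) dryer cartridge from the grey rack and, brass nose towards the black air port, press it down sideways into the two spring clips on the gold plate until it snaps in fully; then slide it along the clips into the port until its nose has pushed the spring-loaded valve inside fully home and leave it there. Feel for the snap and the end stop and never force it: press with no more than about 30 N into the clips and no more than about 15 N against the valve. Leave the spent (red-banded) cartridge in the rack and do not disturb anything else on the bench.

Things in the scene. Friction and masses are not known exactly. Their poses are not given: they have to be found in the camera images.
- fresh_mid (a point): Fresh dryer cartridge: aluminium barrel 26 mm across, 160 mm long, two blue bands, black band at the tail; a brass nose 16 mm across, 34 mm long stands out of the front end (tip 114 mm from this point). 0.15 to 0.27 kg. Lies level in a rack lane, free underneath between the supports. Point: centre of the barrel, on its axis. x axis: along the barrel to the nose.
- spent_mid (a point): The spent cartridge, same shape with red bands, in the other lane of the rack, lanes 90 mm apart, parallel. Which lane is which varies. Point and axes as for the fresh one.
- rack: Fixed grey rack, 150 x 190 mm, two parallel lanes along its x axis at y = +45 and -45 mm, each of two V supports (14 mm long) at x = +58 and -58 mm; they hold a barrel with its axis 45 mm above the bench and reach no higher than that. Base slab 12 mm high. Origin: centre of its underside.
- airplate: Fixed gold plate 300 x 150 mm on rubber feet, top 30 mm above the bench, with the two spring clips and the air port on it. Its x axis runs along the clips towards the port. Origin: centre of its underside at bench height.
- clip_home (a point): Point on the axis of the two spring clips, midway between them, 75 mm above the bench; a seated barrel's axis runs through it. x axis: along the clips to the port; z up. 78 mm of free space between the clips, down to the plate. To go in with its nose clear of the port, the barrel's centre must be 20 to 24 mm behind this point (along -x). Once in, it slides with 4 to 10 N of friction.
- clip_front (a point): Centre of the clip nearer the port, 45 mm from clip_home, same axes. A clip is 12 mm long: two sprung steel jaws over a hard white V seat, mouth upwards, 20 mm between the lips, flared to 43 mm, top 19 mm above this point. The barrel first meets the lips with its axis 18 mm above it; pushing it into both clips at once takes about 7 to 15 N in all if pushed midway between them, then it snaps onto the seats.
- clip_rear (a point): Centre of the other, equal clip, 45 mm behind clip_home.
- port_mouth (a point): Centre of the mouth of the black air port (block 45 mm square, 40 mm deep, 21 mm square hole, white rim), 96 mm along x from clip_home, same axes. Inside is a red sprung valve face that the nose pushes; it is set differently on each plate: untouched it lies 3 to 23 mm inside the mouth, where exactly is not measured.
- valve (a joint): Travel of the sprung valve in the port: 0 untouched, 0.005 m pushed fully home against a hard end stop (spring under 1 N; the end stop is felt as a sharp rise). Clip friction keeps the cartridge there when it is let go.
- collar: Loose steel ring 32 mm across, 12 mm high, lying on the gold plate beside the clips. Origin: centre of its underside.
- bottle_pink: Perfume bottle with pink liquid, 64 mm across, 84 mm high, on the bench. Origin: centre of its underside.
- bottle_amber: Perfume bottle with amber liquid, same size.
- tape: Grey and yellow tape measure, 60 x 30 x 55 mm. Origin: centre of its underside.
- wrench: Steel wrench 150 mm long lying on the bench. Origin on its underside.
- disc: Black fixture disc 84 mm across, 16 mm high, on the bench. Origin: centre of its underside.

How it is judged (in metres and radians):
On the way, in this order (a step that is already met when the one before it is completed fails the run):
1. the fresh cartridge is snapped down into both clips, its nose still outside the port (z of fresh_mid in the frame of clip_home between -0.0025 and 0.0025 m and y of fresh_mid in the frame of clip_home between -0.0025 and 0.0025 m and angle between the x axis of fresh_mid and the x axis of clip_home, either way round below 0.06 rad and x of fresh_mid in the frame of clip_home below -0.016 m), for 0.2 s.
2. it has been slid forward so that its nose holds the valve fully home (z of fresh_mid in the frame of clip_home between -0.0025 and 0.0025 m and y of fresh_mid in the frame of clip_home between -0.0025 and 0.0025 m and angle between the x axis of fresh_mid and the x axis of clip_home, either way round below 0.06 rad and value of joint valve above 0.0035 m), for 0.2 s.
At the end, for the whole second after the job is handed in: The fresh cartridge lies in both clips (its axis within 2.5 mm of the clip axis sideways and in height, within 0.06 rad of its direction), nose in the port with the valve pushed at least 3.5 of its 5 mm, at rest and let go; the spent cartridge still lies in its rack lane (all of step 2 and linear speed of fresh below 0.01 m/s and horizontal distance between spent_mid and rack below 0.065 m and height (world z) of spent_mid between 0.04 and 0.05 m); the robot touches nothing.
It fails at once if the cartridge pushes on the valve with more than 22 N (contact force between fresh and valve above 22 N).
It fails at once if more than 55 N between the fresh cartridge and the gold plate with its clips, port and valve (contact force between fresh and airplate above 55 N).
It fails at once if the robot pushes on the plate, its clips or port with more than 55 N (contact force between any of the fingers, the arm and airplate above 55 N).
It fails at once if the spent cartridge or the collar on the plate is moved by more than 20 mm (distance of any of spent_mid, collar from where it was at the start of the episode above 0.02 m).
It fails at once if a bottle, the tape measure, the wrench or the black disc is moved by more than 20 mm (distance of any of bottle_pink, bottle_amber, tape, wrench, disc from where it was at the start of the episode above 0.02 m).
It also fails if it takes over 45 s, if anything falls off the work surface, if the arm or the gripper's body presses on something with over 40 N, if the wrist force passes 120 N, or if a joint passes its speed limit or range.

## Working session

There is one attempt and no reset: what is moved stays moved. The work goes in short steps, Python scripts to look and compute and a shell command to move; the robot and the scene stay as the last step left them, time stands still between calls to the robot, and variables do not carry over. Pictures are saved under pics/ and viewed, about 8 in all and at most 12, crops included, and the job is handed in when it is done.

```bash
mkdir -p pics; ls; python3 - <<'E'
from workcell import env
import cv2,json
print(env.state())
for n in("top","side"):
    cv2.imwrite(f"pics/{n}0.png",env.grab_frame(n)[:,:,::-1])
    print(n,{k:getattr(v,'tolist',lambda:v)() for k,v in env.get_calibration(n).items()})
E
```

```text
pics
{'time_s': 0.0, 'qpos': array([-6.89271677e+01,  1.83509879e+01,  8.97069532e+01, -7.37137457e-04,
        7.20433860e+01, -1.14631481e+00]), 'qvel': array([ 0.02122455, -0.02565878, -0.01634161, -0.00385253,  0.06114078,
        0.00884878]), 'effort': array([ 3.02520784e-03, -4.12449253e+01, -2.31977105e+01,  7.27911503e-02,
        4.57424275e-02, -1.35015953e-04]), 'ee_pos': array([ 217.24638213, -531.83037996,  213.12312148]), 'ee_rot': array([-1.79898679e+02, -1.32642394e-03,  2.22193738e+01]), 'force': array([-0.22942943,  0.76163347,  0.20885162]), 'torque': array([-0.02089001,  0.00071991, -0.02904586]), 'gripper_width': 91.28475602355428}
top {'fx': 406.8972136061675, 'fy': 406.8972136061675, 'cx': 246.78840739122333, 'cy': 202.3750453841526, 'R': [[0.019335567188740358, -0.9997347080155903, -0.012515967021075925], [-0.997780115116232, -0.018496851556930642, -0.06397427890269251], [0.06372580105521093, 0.013725161983154327, -0.9978730591655474]], 't': [-18.535004889949285, 587.1901963290653, 1009.0808563595581]}
side {'fx': 358.6206972490281, 'fy': 358.6206972490281, 'cx': 250.4996508039762, 'cy': 192.7572154494357, 'R': [[0.8521133915080378, -0.5233245663126112, 0.005845195153875996], [-0.39517340924248845, -0.6506911287650158, -0.648412701583011], [0.34313371248004526, 0.550211280546144, -0.7612665775662518]], 't': [-503.09220617741573, 264.33433990137394, 699.8172079303303]}
```

View pics/top0.png

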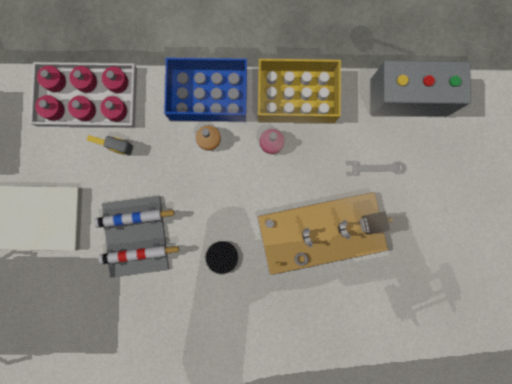

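View pics/side0.png

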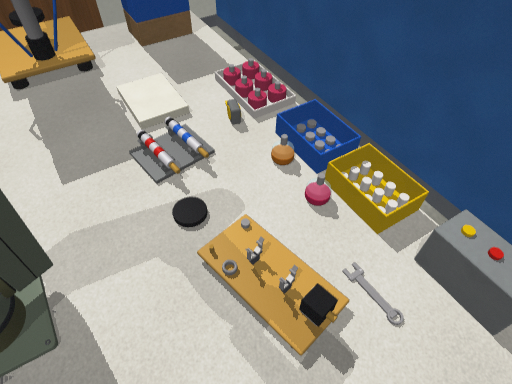

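Top view: the fresh (blue) cartridge is in the upper lane, about (132,218), with its nose at (174,213) pointing right. The gold plate is at about (322,233), with clips at (307,237) and (344,229), the port at (375,223) and the collar at (302,258). The side view agrees.

```bash
cat >h.py <<'E'
import numpy as np,cv2
from workcell import env
def ray(c,u,v,z):
    R=np.array(c["R"]);t=np.array(c["t"]);o=-R.T@t
    d=R.T@np.array([(u-c["cx"])/c["fx"],(v-c["cy"])/c["fy"],1.])
    return o+d*(z-o[2])/d[2]
def proj(c,P):
    p=np.array(c["R"])@np.array(P,float)+np.array(c["t"])
    return c["cx"]+c["fx"]*p[0]/p[2],c["cy"]+c["fy"]*p[1]/p[2]
def cents(m,amin=5):
    n,l,s,c=cv2.connectedComponentsWithStats(m.astype(np.uint8))
    return sorted([(int(s[i,4]),*c[i].round(2)) for i in range(1,n) if s[i,4]>=amin],reverse=True)
E
python3 - <<'E'
from h import *
c=env.get_calibration("top");im=cv2.imread("pics/top0.png");h=cv2.cvtColor(im,cv2.COLOR_BGR2HSV)
H,S,V=cv2.split(h)
roi=np.zeros(H.shape,bool);roi[195:280,90:190]=1
b=cents((H>100)&(H<130)&(S>120)&(V>60)&roi);print("blue",b)
for k in b[:2]:print(ray(c,k[1],k[2],48).round(1))
br=cents((H>8)&(H<28)&(S>100)&roi);print("brass",br)
for k in br[:2]:print(ray(c,k[1],k[2],47).round(1))
g=np.zeros(H.shape,bool);g[180:290,250:400]=1
m=((H>8)&(H<28)&(S>120)&g).astype(np.uint8)
cs=max(cv2.findContours(m,cv2.RETR_EXTERNAL,cv2.CHAIN_APPROX_NONE)[0],key=cv2.contourArea)
box=cv2.boxPoints(cv2.minAreaRect(cs));P=np.array([ray(c,*p,30) for p in box]);print(P.round(1),P.mean(0))
for p,z in(((307,237),85),((344,229),85),((368,224),85),((302.5,258.5),42),((222,257),16)):print(p,ray(c,*p,z).round(1))
cv2.imwrite("pics/topz.png",cv2.resize(im[180:285,250:400],None,fx=5,fy=5,interpolation=cv2.INTER_CUBIC))
E
```

```text
blue [(80, np.float64(135.98), np.float64(217.2)), (80, np.float64(117.44), np.float64(219.75))]
[544.  263.6  48. ]
[536.9 309.1  48. ]
brass [(71, np.float64(166.73), np.float64(212.94)), (70, np.float64(171.39), np.float64(249.31))]
[556.  188.5  47. ]
[467.3 174.2  47. ]
[[ 552.7  -37.3   30. ]
 [ 618.5 -323.2   30. ]
 [ 476.7 -352.8   30. ]
 [ 411.5  -69.7   30. ]] [ 514.8506326  -195.74485084   30.        ]
(307, 237) [ 504.5 -151.1   85. ]
(344, 229) [ 524.9 -237.5   85. ]
(368, 224) [ 537.6 -293.6   85. ]
(302.5, 258.5) [ 451.1 -146.5   42. ]
(222, 257) [448.9  52.2  16. ]
```

```bash
python3 -m jog '[{"dx":0.028,"dy":0.033,"dz":0.01,"wz":0.141,"grip":-1},{"dx":0.028,"dy":0.033,"dz":0.01,"wz":0.141,"grip":-1},{"dx":0.028,"dy":0.033,"dz":0.01,"wz":0.141,"grip":-1},{"dx":0.028,"dy":0.033,"dz":0.01,"wz":0.141,"grip":-1},{"dx":0.028,"dy":0.033,"dz":0.01,"wz":0.141,"grip":-1},{"dx":0.028,"dy":0.033,"dz":0.01,"wz":0.141,"grip":-1},{"dx":0.028,"dy":0.033,"dz":0.01,"wz":0.141,"grip":-1},{"dx":0.028,"dy":0.033,"dz":0.01,"wz":0.141,"grip":-1},{"dx":0.028,"dy":0.033,"dz":0.01,"wz":0.141,"grip":-1},{"dx":0.028,"dy":0.033,"dz":0.01,"wz":0.141,"grip":-1}]'
python3 -m jog '[{"grip":-1},{"grip":-1},{"grip":-1}]'
python3 - <<'E'
from h import *
s=env.state();print(s["time_s"],s["ee_pos"],s["ee_rot"],s["qpos"])
c=env.get_calibration("wrist");im=env.grab_frame("wrist")
np.savez("w1.npz",im=im,**{k:v for k,v in c.items()})
cv2.imwrite("pics/w1.png",im[:,:,::-1])
R=np.array(c["R"]);print(-R.T@c["t"],R.round(2),c["fx"])
E
```

```text
0.1 [ 217.28280799 -531.89281264  213.2046181 ] [-1.79910079e+02 -2.09704367e-03  2.22171898e+01] [-6.89266026e+01  1.83485183e+01  8.96985763e+01  3.17099592e-04
  7.20428505e+01 -1.14389196e+00]
[ 287.91942262 -503.50154072  384.26898234] [[ 0.38 -0.93 -0.  ]
 [-0.89 -0.36  0.27]
 [-0.25 -0.1  -0.96]] 277.8920674300489invalid input
invalid input
```

View pics/w1.png

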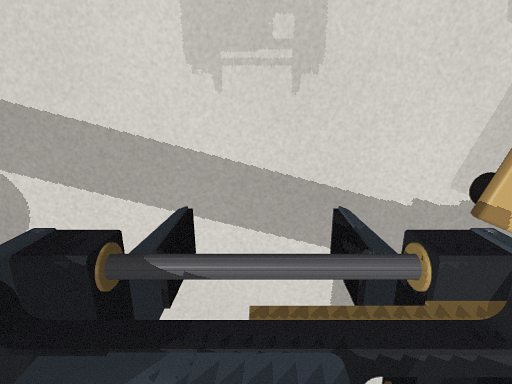

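The picture shows only bench and the open fingers, because the rows were refused; it seems every key is needed. The camera sees well about 115 mm ahead of the TCP.

```bash
python3 -m jog '[{"dx":0.032,"dy":0.022,"dz":0.01,"wx":0,"wy":0,"wz":0.141,"grip":-1},{"dx":0.032,"dy":0.022,"dz":0.01,"wx":0,"wy":0,"wz":0.141,"grip":-1},{"dx":0.032,"dy":0.022,"dz":0.01,"wx":0,"wy":0,"wz":0.141,"grip":-1},{"dx":0.032,"dy":0.022,"dz":0.01,"wx":0,"wy":0,"wz":0.141,"grip":-1},{"dx":0.032,"dy":0.022,"dz":0.01,"wx":0,"wy":0,"wz":0.141,"grip":-1},{"dx":0.032,"dy":0.022,"dz":0.01,"wx":0,"wy":0,"wz":0.141,"grip":-1},{"dx":0.032,"dy":0.022,"dz":0.01,"wx":0,"wy":0,"wz":0.141,"grip":-1},{"dx":0.032,"dy":0.022,"dz":0.01,"wx":0,"wy":0,"wz":0.141,"grip":-1},{"dx":0.032,"dy":0.022,"dz":0.01,"wx":0,"wy":0,"wz":0.141,"grip":-1},{"dx":0.032,"dy":0.022,"dz":0.01,"wx":0,"wy":0,"wz":0.141,"grip":-1}]'
python3 -m jog '[{"dx":0,"dy":0,"dz":0,"wx":0,"wy":0,"wz":0,"grip":-1},{"dx":0,"dy":0,"dz":0,"wx":0,"wy":0,"wz":0,"grip":-1}]'
python3 - <<'E'
from h import *
s=env.state();print(s["time_s"],s["ee_pos"],s["ee_rot"],s["qpos"])
c=env.get_calibration("wrist");im=env.grab_frame("wrist")
np.savez("w2.npz",im=im,**{k:v for k,v in c.items()})
cv2.imwrite("pics/w2.png",im[:,:,::-1])
E
```

```text
time_s: 1.15
ee_pos: [538.5, -311.1, 314.0]
ee_rot: [-180.0, -0.0, 103.3]
force: [0.4, -0.8, 0.8]
gripper_width: 91.1
time_s: 1.35
ee_pos: [537.6, -311.9, 313.4]
ee_rot: [-179.9, -0.0, 103.0]
force: [-0.7, -0.4, -0.1]
gripper_width: 91.0
1.35 [ 537.64256564 -311.85299126  313.39326002] [-1.79933392e+02 -1.49069027e-02  1.03038350e+02] [-3.11562169e+01  2.04262589e+01  7.24142501e+01 -3.57868397e-02
  8.72176398e+01 -4.41928205e+01]
```

View pics/w2.png

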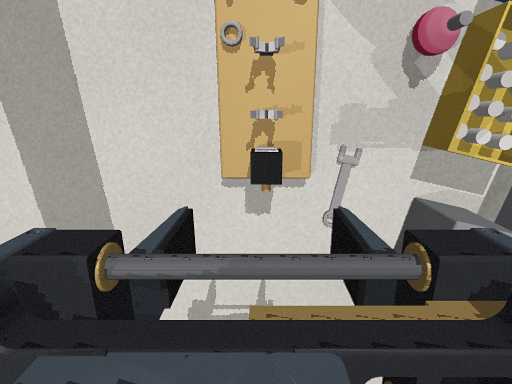

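Wrist view: the plate runs vertically, with the rear clip at about (267,45), the front clip at (266,114), the port at (266,165) and the collar at (232,33). I'll zoom in on the clips and port.

```bash
python3 - <<'E'
import cv2
im=cv2.imread("pics/w2.png")[25:195,210:325]
cv2.imwrite("pics/w2z.png",cv2.resize(im,None,fx=3.5,fy=3.5,interpolation=cv2.INTER_NEAREST)if 0 else cv2.resize(im,(402,595),interpolation=cv2.INTER_CUBIC))
E
```

```text
(no output)
```

View pics/w2z.png

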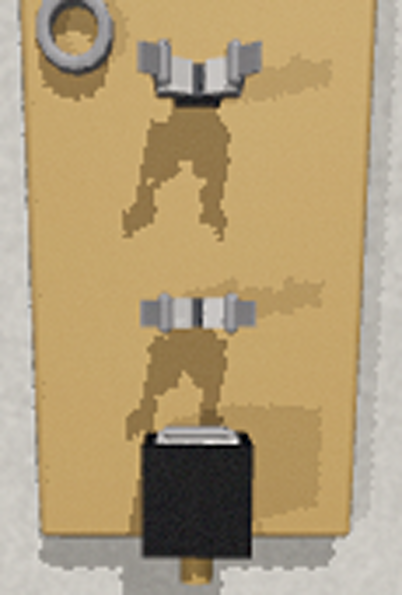

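```bash
python3 - <<'E'
from h import *
c=dict(np.load("w2.npz"));im=cv2.imread("pics/w2.png");H,S,V=cv2.split(cv2.cvtColor(im,cv2.COLOR_BGR2HSV))
f=lambda x,y:(210+x/3.496-.35,25+y/3.5-.35)
r=ray(c,*f(200,58),93);q=ray(c,*f(198.5,312.5),93);d=r-q
print("rear",r,"front",q,np.hypot(*d[:2]),np.degrees(np.arctan2(-d[1],-d[0])))
for n,(a,b) in dict(rear=((138,58),(262,57)),front=((140,312),(257,312))).items():
    A,B=ray(c,*f(*a),94),ray(c,*f(*b),94);print(n,(A+B)/2,np.linalg.norm(A-B))
b=V<50;b[:145]=0;b[190:]=0;b[:,:240]=0;b[:,290:]=0
ys,xs=np.where(b);rc=cv2.minAreaRect(np.c_[xs,ys].astype(np.float32));print(rc)
for p in cv2.boxPoints(rc):print(p,ray(c,*p,97.5).round(1))
# plate side edges, z=30
G=(H>8)&(H<28)&(S>90)
L=[];Rr=[]
for v in range(5,172,4):
    x=np.where(G[v,200:330])[0]+200
    L.append(ray(c,x.min(),v,30));Rr.append(ray(c,x.max(),v,30))
for n,E in(("L",L),("R",Rr)):
    E=np.array(E,np.float32);vx,vy,x,y=cv2.fitLine(E[:,:2],cv2.DIST_HUBER,0,.01,.01).ravel();print(n,np.degrees(np.arctan2(vy,vx)),x,y)
E
```

```text
rear [ 505.07832499 -153.43134609   93.        ] front [ 524.99247115 -240.44186301   93.        ] 89.26031185471615 -77.10871122572529
rear [ 505.07302094 -153.48750266   94.        ] 44.99173024661762
front [ 524.93375142 -240.25238087   94.        ] 45.37398946027515
((266.0, 166.5), (35.0, 30.0), 90.0)
[251. 149.] [ 514.8 -291.    97.5]
[281. 149.] [ 555.4 -281.6   97.5]
[281. 184.] [ 567.7 -330.4   97.5]
[251. 184.] [ 525.6 -340.2   97.5]
L -77.04301 442.80945 -211.22278
R -77.1581 587.94806 -188.76279
```

```bash
python3 -m jog '[{"dx":0.002,"dy":0.048,"dz":-0.006,"wx":0,"wy":0,"wz":-0.007,"grip":-1},{"dx":0.002,"dy":0.048,"dz":-0.006,"wx":0,"wy":0,"wz":-0.007,"grip":-1},{"dx":0.002,"dy":0.048,"dz":-0.006,"wx":0,"wy":0,"wz":-0.007,"grip":-1},{"dx":0.002,"dy":0.048,"dz":-0.006,"wx":0,"wy":0,"wz":-0.007,"grip":-1},{"dx":0.002,"dy":0.048,"dz":-0.006,"wx":0,"wy":0,"wz":-0.007,"grip":-1},{"dx":0.002,"dy":0.048,"dz":-0.006,"wx":0,"wy":0,"wz":-0.007,"grip":-1},{"dx":0.002,"dy":0.048,"dz":-0.006,"wx":0,"wy":0,"wz":-0.007,"grip":-1},{"dx":0.002,"dy":0.048,"dz":-0.006,"wx":0,"wy":0,"wz":-0.007,"grip":-1},{"dx":0.002,"dy":0.048,"dz":-0.006,"wx":0,"wy":0,"wz":-0.007,"grip":-1},{"dx":0.002,"dy":0.048,"dz":-0.006,"wx":0,"wy":0,"wz":-0.007,"grip":-1}]' | tail -5
python3 -m jog '[{"dx":0,"dy":0,"dz":0,"wx":0,"wy":0,"wz":0,"grip":-1},{"dx":0,"dy":0,"dz":0,"wx":0,"wy":0,"wz":0,"grip":-1}]'
python3 - <<'E'
from h import *
c=env.get_calibration("wrist");im=env.grab_frame("wrist")
np.savez("w3.npz",im=im,**{k:v for k,v in c.items()})
cv2.imwrite("pics/w3.png",im[:,:,::-1])
H,S,V=cv2.split(cv2.cvtColor(im,cv2.COLOR_RGB2HSV))
for n,m in dict(blue=(H>100)&(H<130)&(S>120)&(V>60),brass=(H>8)&(H<28)&(S>100)&(V>60)).items():
  for k in cents(m,40)[:6]:print(n,k,ray(c,k[1],k[2],49 if n=="blue" else 47).round(1))
E
```

```text
time_s: 2.4
ee_pos: [556.9, 167.7, 253.6]
ee_rot: [-180.0, 0.0, 98.8]
force: [0.1, -0.2, -0.4]
gripper_width: 91.1
time_s: 2.6
ee_pos: [556.9, 167.0, 253.4]
ee_rot: [-179.9, 0.1, 99.0]
force: [0.5, -0.4, 0.3]
gripper_width: 90.9
blue (4369, np.float64(456.68), np.float64(200.27)) [834.4 164.4  49. ]
blue (417, np.float64(266.21), np.float64(54.9)) [537.6 308.2  49. ]
blue (376, np.float64(266.07), np.float64(94.93)) [544.9 262.   49. ]
brass (3896, np.float64(382.48), np.float64(311.36)) [783.  -35.1  47. ]
brass (2463, np.float64(206.34), np.float64(302.94)) [500.9 -64.   47. ]
brass (646, np.float64(419.92), np.float64(266.24)) [817.1  53.5  47. ]
brass (646, np.float64(105.37), np.float64(266.27)) [341.1 -22.5  47. ]
brass (559, np.float64(379.18), np.float64(219.83)) [735.1 117.6  47. ]
brass (541, np.float64(426.54), np.float64(24.02)) [723.1 372.3  47. ]
```

View pics/w3.png

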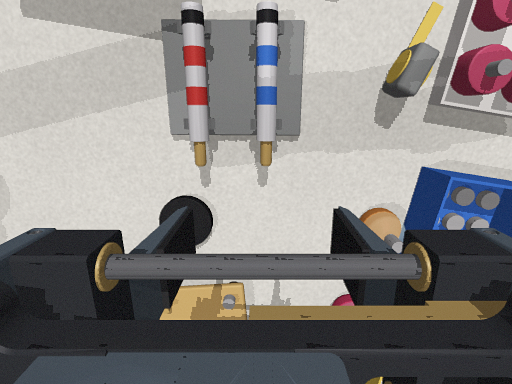

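The fresh cartridge runs vertically at column 266: tail at about row 3, shoulder at row 142, tip at row 165. I'll work out its centre from these.

```bash
python3 - <<'E'
from h import *
c=dict(np.load("w3.npz"));im=cv2.imread("pics/w3.png");H,S,V=cv2.split(cv2.cvtColor(im,cv2.COLOR_BGR2HSV))
B=(H>8)&(H<28)&(S>90)&(V>60);B[:120]=0;B[180:]=0;B[:,:250]=0;B[:,285:]=0
ys,xs=np.where(B);print(xs.mean(),ys.min(),ys.max())
print(V[0:10,266],V[136:172,266],S[136:172,266])
d=np.array([np.cos(np.radians(-81)),np.sin(np.radians(-81))])
for n,v,z,o in(("shoulder",ys.min()-.5,52,80),("tip",ys.max()+.5,45,114)):
    p=ray(c,xs.mean(),v,z);print(n,p.round(1),"centre",(p[:2]-o*d).round(1))
s=env.state();print(s["ee_pos"],s["ee_rot"])
E
```

```text
265.878431372549 142 165
[217 216 211 211 211 210 212 212 185  35] [190 191 191 193 191 145 115 124 179 176 171 170 173 171 169 172 169 169
 170 168 170 169 168 170 168 168 169 168 157 146 153 156 160 163 161 158] [  3   5   4   5   5  55 142 136 127 126 127 132 130 130 131 132 130 130
 128 127 131 128 129 128 134 132 125 126 135 122  27  11  13  14  14  11]
shoulder [554.  203.9  52. ] centre [541.5 282.9]
tip [559.4 170.6  45. ] centre [541.6 283.2]
[557.14510637 166.134087   253.74102704] [-1.79951003e+02  6.15466576e-02  9.89177740e+01]
```

```bash
python3 -m jog '[{"dx":-0.0046,"dy":0.0355,"dz":0,"wx":0,"wy":0,"wz":0,"grip":-1},{"dx":-0.0046,"dy":0.0355,"dz":0,"wx":0,"wy":0,"wz":0,"grip":-1},{"dx":-0.0046,"dy":0.0355,"dz":-0.02,"wx":0,"wy":0,"wz":0,"grip":-1},{"dx":0,"dy":0,"dz":-0.04,"wx":0,"wy":0,"wz":0,"grip":-1},{"dx":0,"dy":0,"dz":-0.04,"wx":0,"wy":0,"wz":0,"grip":-1},{"dx":0,"dy":0,"dz":-0.04,"wx":0,"wy":0,"wz":0,"grip":-1},{"dx":0,"dy":0,"dz":-0.04,"wx":0,"wy":0,"wz":0,"grip":-1},{"dx":0,"dy":0,"dz":-0.03,"wx":0,"wy":0,"wz":0,"grip":-1},{"dx":0,"dy":0,"dz":-0.017,"wx":0,"wy":0,"wz":0,"grip":-1},{"dx":0,"dy":0,"dz":0,"wx":0,"wy":0,"wz":0,"grip":-1}]'
python3 -m jog '[{"dx":0,"dy":0,"dz":0,"wx":0,"wy":0,"wz":0,"grip":-1},{"dx":0,"dy":0,"dz":0,"wx":0,"wy":0,"wz":0,"grip":-1}]'
```

```text
time_s: 3.65
ee_pos: [542.5, 270.9, 24.7]
ee_rot: [-179.7, 0.1, 98.8]
force: [0.4, -1.1, -0.3]
gripper_width: 91.0
time_s: 3.85
ee_pos: [545.1, 273.7, 28.7]
ee_rot: [179.8, -0.0, 98.9]
force: [-0.0, 0.2, 0.6]
gripper_width: 91.1
```

```bash
python3 -m jog '[{"dx":0,"dy":0,"dz":0,"wx":0,"wy":0,"wz":0,"grip":1},{"dx":0,"dy":0,"dz":0,"wx":0,"wy":0,"wz":0,"grip":1},{"dx":0,"dy":0,"dz":0,"wx":0,"wy":0,"wz":0,"grip":1},{"dx":0,"dy":0,"dz":0,"wx":0,"wy":0,"wz":0,"grip":1},{"dx":0,"dy":0,"dz":0,"wx":0,"wy":0,"wz":0,"grip":1},{"dx":0,"dy":0,"dz":0,"wx":0,"wy":0,"wz":0,"grip":1}]' 50
python3 -m jog '[{"dx":0,"dy":0,"dz":0,"wx":0,"wy":0,"wz":0,"grip":1},{"dx":0,"dy":0,"dz":0,"wx":0,"wy":0,"wz":0,"grip":1}]'
python3 -m jog '[{"dx":0,"dy":0,"dz":0,"wx":0,"wy":0,"wz":0,"grip":1}]'
```

```text
time_s: 4.45
ee_pos: [543.6, 274.2, 27.0]
ee_rot: [180.0, 0.0, 99.0]
force: [0.7, -0.2, -0.1]
gripper_width: 46.3
time_s: 4.65
ee_pos: [543.6, 274.2, 26.9]
ee_rot: [-180.0, 0.0, 99.0]
force: [-0.7, -0.1, 0.9]
gripper_width: 30.3
time_s: 4.75
ee_pos: [544.2, 274.4, 27.1]
ee_rot: [179.9, -0.0, 99.0]
force: [1.7, -0.0, -2.2]
gripper_width: 24.9
```

```bash
python3 -m jog '[{"dx":0,"dy":0,"dz":0,"wx":0,"wy":0,"wz":0,"grip":1},{"dx":0,"dy":0,"dz":0.01,"wx":0,"wy":0,"wz":0,"grip":1},{"dx":0,"dy":0,"dz":0.03,"wx":0,"wy":0,"wz":0,"grip":1},{"dx":0,"dy":0,"dz":0.04,"wx":0,"wy":0,"wz":0,"grip":1},{"dx":0,"dy":0,"dz":0.04,"wx":0,"wy":0,"wz":0,"grip":1},{"dx":0,"dy":0,"dz":0,"wx":0,"wy":0,"wz":0,"grip":1},{"dx":0,"dy":0,"dz":0,"wx":0,"wy":0,"wz":0,"grip":1},{"dx":0,"dy":0,"dz":0,"wx":0,"wy":0,"wz":0,"grip":1}]'
python3 - <<'E'
from h import *
s=env.state();print(s["ee_pos"],s["ee_rot"],s["force"],s["gripper_width"])
c=env.get_calibration("wrist");im=env.grab_frame("wrist")
np.savez("w4.npz",im=im,**{k:v for k,v in c.items()})
cv2.imwrite("pics/w4.png",im[:,:,::-1])
E
```

```text
time_s: 5.55
ee_pos: [542.2, 273.5, 145.3]
ee_rot: [-179.8, 0.1, 99.0]
force: [0.2, -0.2, -3.3]
gripper_width: 25.2
[542.15531194 273.50698555 145.34615821] [-1.79778725e+02  6.80230680e-02  9.90027822e+01] [ 0.1866725  -0.18795064 -3.27025785] 25.18950963285094
```

View pics/w4.png

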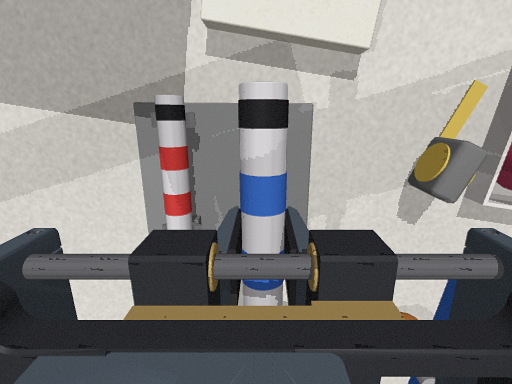

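The cartridge is held, its tail top at (264,83) and the rear blue band at rows 175–213. I'll check the offset along the barrel and the tilt in the hand.

```bash
python3 - <<'E'
from h import *
c=dict(np.load("w4.npz"));im=cv2.imread("pics/w4.png");H,S,V=cv2.split(cv2.cvtColor(im,cv2.COLOR_BGR2HSV))
print(S[60:260:1,263][0:60], V[60:130,263])
m=(H>100)&(H<130)&(S>120)
ys=np.where(m[150:225,263])[0]+150;print(ys.min(),ys.max())
for v in (98,125,180,205):
    r=V[v,220:310].astype(int);print(v,)
tcp=np.array([542.16,273.5,145.35]);d=np.array([np.cos(np.radians(-81)),np.sin(np.radians(-81)),0])
n=np.array([-d[1],d[0],0])
for v in (84,100,126,ys.min(),ys.max()):
    p=ray(c,263.5,v,145.35+19+13-1)-tcp;print(v,"along",(p@d).round(1),"lat",(p@n).round(1))
# width-based height of axis: rows near tail and near hand
g=im.astype(int)
for v in (105,195):
    row=np.where((m if v==195 else (V<60))[v,225:305])[0]+225
    w=row.max()-row.min()+1;print(v,row.min(),row.max(),"depth",26*c["fx"]/w)
s=env.state();print(s["ee_pos"],s["force"],s["ee_rot"])
E
```

```text
[16 14 17 13 17 12 11 11 10 10 13 11 10 12 13 11 10 13 13 13 13  7  3  5
  5  5  4  2  2  2  2  4  2  2  4  4  4  2  3  6 29 36 23 27 17  7 19 18
 18  0 36 19 12 12 12 34 26 12 13 22] [143 142 137 136 147 205 201 202 202 202 202 202 201 199 201 201 200 201
 202 201 198 184 225 214 213 213 212 212 213 212 212 213 213 214 212 212
 213 215 219  88  35  35  44  38  45  39  41  42  43  40  42  40  43  41
  42  37  40  43  38  46  41  42  40  43  39  47  44  36  94 226]
177 215
98
125
180
205
84 along -88.8 lat -0.4
100 along -81.6 lat -0.4
126 along -69.4 lat -0.4
177 along -43.7 lat -0.4
215 along -22.7 lat -0.4
105 238 288 depth 141.67046574865236
195 240 285 depth 157.06942941698415
[542.20795569 273.49576005 145.00929068] [ 0.5566228   0.56308743 -3.08171615] [-1.79756451e+02  7.39809317e-02  9.89969591e+01]
```

```bash
python3 -m jog '[{"dx":-0.003,"dy":-0.0458,"dz":0,"wx":0,"wy":0,"wz":0.0068,"grip":1},{"dx":-0.003,"dy":-0.0458,"dz":0,"wx":0,"wy":0,"wz":0.0068,"grip":1},{"dx":-0.003,"dy":-0.0458,"dz":0,"wx":0,"wy":0,"wz":0.0068,"grip":1},{"dx":-0.003,"dy":-0.0458,"dz":0,"wx":0,"wy":0,"wz":0.0068,"grip":1},{"dx":-0.003,"dy":-0.0458,"dz":0,"wx":0,"wy":0,"wz":0.0068,"grip":1},{"dx":-0.003,"dy":-0.0458,"dz":0,"wx":0,"wy":0,"wz":0.0068,"grip":1},{"dx":-0.003,"dy":-0.0458,"dz":0,"wx":0,"wy":0,"wz":0.0068,"grip":1},{"dx":-0.003,"dy":-0.0458,"dz":0,"wx":0,"wy":0,"wz":0.0068,"grip":1},{"dx":-0.003,"dy":-0.0458,"dz":0,"wx":0,"wy":0,"wz":0.0068,"grip":1},{"dx":-0.003,"dy":-0.0458,"dz":0,"wx":0,"wy":0,"wz":0.0068,"grip":1}]'
python3 -m jog '[{"dx":0,"dy":0,"dz":0,"wx":0,"wy":0,"wz":0,"grip":1},{"dx":0,"dy":0,"dz":0,"wx":0,"wy":0,"wz":0,"grip":1},{"dx":0,"dy":0,"dz":0,"wx":0,"wy":0,"wz":0,"grip":1},{"dx":0,"dy":0,"dz":0,"wx":0,"wy":0,"wz":0,"grip":1}]'
python3 - <<'E'
from h import *
for i in range(4):
    im=env.grab_frame("top"); s=env.state();print(s["ee_pos"].round(1),s["ee_rot"].round(2),s["force"].round(1))
cv2.imwrite("pics/top2.png",im[:,:,::-1])
im=env.grab_frame("side")[:,:,::-1];cv2.imwrite("pics/side2.png",im)
cv2.imwrite("pics/side2z.png",cv2.resize(im[150:370,170:380],None,fx=2.7,fy=2.7,interpolation=cv2.INTER_CUBIC))
E
```

```text
time_s: 6.6
ee_pos: [512.3, -185.3, 145.4]
ee_rot: [-179.8, -0.1, 102.9]
force: [0.9, 0.4, -2.2]
gripper_width: 25.1
time_s: 7.0
ee_pos: [513.5, -182.4, 146.5]
ee_rot: [-179.9, -0.1, 103.0]
force: [-0.2, -0.3, -2.9]
gripper_width: 25.6
[ 513.6 -182.5  146.7] [-1.7997e+02 -4.0000e-02  1.0300e+02] [ 0.1  0.3 -3.6]
[ 513.7 -182.6  146.8] [-1.7998e+02 -2.0000e-02  1.0300e+02] [-0.2  0.2 -1.4]
[ 513.7 -182.8  146.9] [-1.8000e+02 -1.0000e-02  1.0299e+02] [-0.1  0.8 -2.2]
[ 513.8 -182.9  147. ] [180.    -0.   102.98] [ 0.1  0.4 -2. ]
```

View pics/side2z.png

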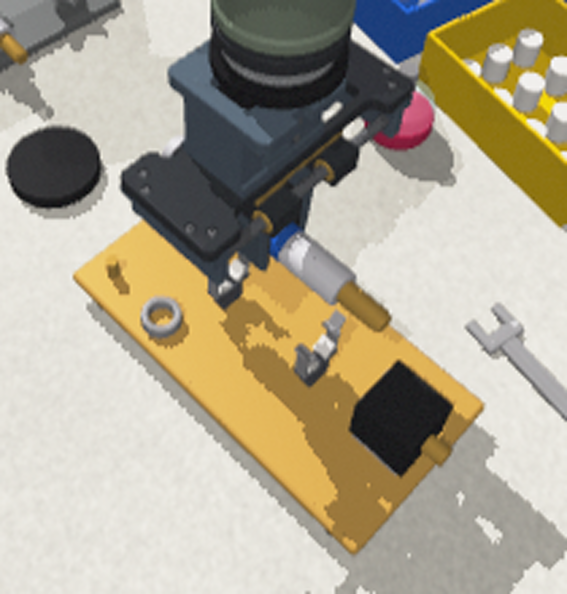

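Held level over the clips, with the nose at about (365,305) in the crop. I'll correct sideways, go lower, and check the nose line by triangulating top and side.

```bash
python3 -m jog '[{"dx":-0.0013,"dy":-0.0014,"dz":-0.01,"wx":0,"wy":0,"wz":0,"grip":1},{"dx":0,"dy":0,"dz":-0.02,"wx":0,"wy":0,"wz":0,"grip":1},{"dx":0,"dy":0,"dz":-0.02,"wx":0,"wy":0,"wz":0,"grip":1},{"dx":0,"dy":0,"dz":0,"wx":0,"wy":0,"wz":0,"grip":1},{"dx":0,"dy":0,"dz":0,"wx":0,"wy":0,"wz":0,"grip":1},{"dx":0,"dy":0,"dz":0,"wx":0,"wy":0,"wz":0,"grip":1},{"dx":0,"dy":0,"dz":0,"wx":0,"wy":0,"wz":0,"grip":1},{"dx":0,"dy":0,"dz":0,"wx":0,"wy":0,"wz":0,"grip":1}]'
python3 - <<'E'
from h import *
ims={}
for n in("top","side"):
    im=env.grab_frame(n)[:,:,::-1];ims[n]=im;s=env.state();print(s["ee_pos"].round(1),s["ee_rot"].round(2),s["force"].round(1))
z=cv2.resize(ims["top"][180:280,260:400],None,fx=4,fy=4,interpolation=cv2.INTER_CUBIC)
y=cv2.resize(ims["side"][210:340,230:370],None,fx=4,fy=4,interpolation=cv2.INTER_CUBIC)
cv2.imwrite("pics/t3.png",ims["top"]);cv2.imwrite("pics/s3.png",ims["side"])
o=np.zeros((520,1120,3),np.uint8);o[:400,:560]=z;o[:,560:]=y
cv2.imwrite("pics/ts3.png",cv2.resize(o,(800,371)))
E
```

```text
time_s: 8.05
ee_pos: [512.8, -185.4, 97.8]
ee_rot: [179.9, 0.1, 102.9]
force: [-0.5, 0.1, -2.8]
gripper_width: 25.2
[ 512.7 -185.4   97.6] [1.7994e+02 4.0000e-02 1.0289e+02] [ 0.6 -1.  -2.4]
[ 512.6 -185.3   97.5] [1.7995e+02 3.0000e-02 1.0289e+02] [ 0.2 -1.1 -3. ]
```

View pics/ts3.png

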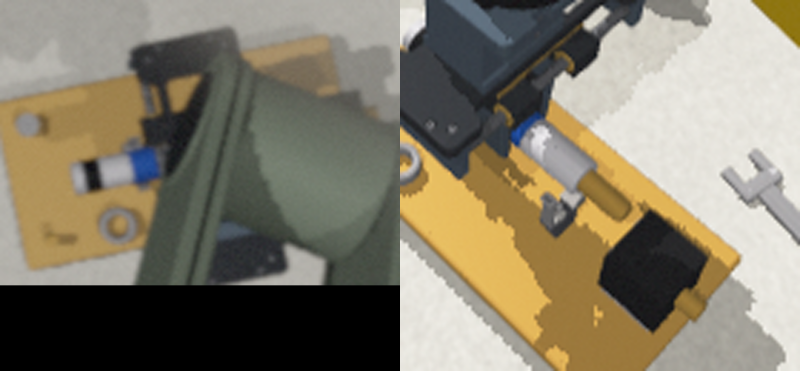

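Top crop: tail end at about (74,179), black band at (95,176). Side crop: nose tip at about (630,212), behind the port. I'll compare both with predictions.

```bash
python3 - <<'E'
from h import *
a=np.radians(-77.1);d=np.array([np.cos(a),np.sin(a),0]);n=np.array([-d[1],d[0],0]);h=np.array([515.0,-196.9,0])
ct=env.get_calibration("top");cs=env.get_calibration("side")
im=cv2.imread("pics/t3.png");H,S,V=cv2.split(cv2.cvtColor(im,cv2.COLOR_BGR2HSV))
m=np.zeros(H.shape,bool);m[230:255,280:320]=1
for nme,mm in(("blue",(H>100)&(H<130)&(S>120)&m),("black",(V<60)&m)):
    for k in cents(mm,15)[:1]:
        p=ray(ct,k[1],k[2],115.6+4)-h;print(nme,k,"along",p@d,"lat",p@n)
p=ray(ct,260+74/2.857,180+179/2.857,115.6)-h;print("tail",p@d,p@n)
im=cv2.imread("pics/s3.png");H,S,V=cv2.split(cv2.cvtColor(im,cv2.COLOR_BGR2HSV))
tip=h+d*91.5+[0,0,115.6];print("pred tip side",proj(cs,tip),proj(cs,tip+5*n),"base",proj(cs,tip-34*d),"seen tip",230+230/2.857,210+213/2.857)
# static check of calibration: port front-top corners & clip in side
for nm,P in(("front clip seat",h+45*d+[0,0,75]),("block top corners",h+96*d+22.5*n+[0,0,97.5]),("",h+96*d-22.5*n+[0,0,97.5]),("",h+136*d-22.5*n+[0,0,97.5])):print(nm,proj(cs,P))
print(env.state()["ee_pos"])
E
```

```text
blue (88, np.float64(310.31), np.float64(237.2)) along -44.19250396154297 lat -0.35868554856343976
black (35, np.float64(292.0), np.float64(241.0)) along -86.46696060534933 lat -0.28937631246467294
tail -100.4334875828311 -1.32227925238114
pred tip side (np.float64(308.69169992121374), np.float64(284.89407381241233)) (np.float64(310.4824371548844), np.float64(283.07984777018584)) base (np.float64(294.23831132497276), np.float64(272.5070189390756)) seen tip 310.50402520126005 284.5537276863843
front clip seat (np.float64(287.24567062622145), np.float64(278.4019820988141))
block top corners (np.float64(317.1317410990088), np.float64(283.050159988317))
 (np.float64(301.264864843674), np.float64(299.34096650363875))
 (np.float64(318.9413586222115), np.float64(315.10645073510494))
[ 512.58407833 -185.32057835   97.4862561 ]
```

```bash
python3 -m jog '[{"dx":-0.0003,"dy":0.0015,"dz":-0.008,"wx":0,"wy":0,"wz":0,"grip":1},{"dx":0,"dy":0,"dz":-0.009,"wx":0,"wy":0,"wz":0,"grip":1},{"dx":0,"dy":0,"dz":0,"wx":0,"wy":0,"wz":0,"grip":1},{"dx":0,"dy":0,"dz":0,"wx":0,"wy":0,"wz":0,"grip":1}]' 60
python3 -m jog '[{"dx":0,"dy":0,"dz":-0.002,"wx":0,"wy":0,"wz":0,"grip":1},{"dx":0,"dy":0,"dz":-0.002,"wx":0,"wy":0,"wz":0,"grip":1},{"dx":0,"dy":0,"dz":-0.002,"wx":0,"wy":0,"wz":0,"grip":1}]'
python3 -m jog '[{"dx":0,"dy":0,"dz":-0.002,"wx":0,"wy":0,"wz":0,"grip":1}]'
```

```text
time_s: 8.55
ee_pos: [511.7, -183.6, 79.3]
ee_rot: [-179.9, -0.0, 102.9]
force: [-0.6, -0.4, -3.1]
gripper_width: 24.9
time_s: 8.85
ee_pos: [512.8, -183.9, 74.3]
ee_rot: [179.9, 0.0, 102.9]
force: [1.7, 0.7, 0.6]
gripper_width: 25.2
time_s: 8.95
ee_pos: [513.0, -184.1, 72.8]
ee_rot: [179.9, 0.1, 102.9]
force: [0.2, -0.3, 4.6]
gripper_width: 25.0
```

Contact came at the expected height. Pressing on in small steps.

```bash
for i in 1; do python3 -m jog '[{"dx":0,"dy":0,"dz":-0.002,"wx":0,"wy":0,"wz":0,"grip":1}]'
python3 -m jog '[{"dx":0,"dy":0,"dz":-0.002,"wx":0,"wy":0,"wz":0,"grip":1}]'
python3 -m jog '[{"dx":0,"dy":0,"dz":-0.002,"wx":0,"wy":0,"wz":0,"grip":1}]'; done
```

```text
time_s: 9.05
ee_pos: [513.1, -184.2, 71.1]
ee_rot: [179.9, 0.1, 102.9]
force: [0.0, 0.6, 5.9]
gripper_width: 24.9
time_s: 9.15
ee_pos: [513.1, -184.2, 69.1]
ee_rot: [179.9, 0.1, 102.9]
force: [0.1, -0.1, 5.3]
gripper_width: 25.3
time_s: 9.25
ee_pos: [513.1, -184.2, 67.0]
ee_rot: [179.9, 0.1, 102.9]
force: [0.2, 0.8, 5.0]
gripper_width: 25.3
```

```bash
python3 -m jog '[{"dx":0,"dy":0,"dz":-0.002,"wx":0,"wy":0,"wz":0,"grip":1}]'
python3 -m jog '[{"dx":0,"dy":0,"dz":-0.002,"wx":0,"wy":0,"wz":0,"grip":1}]'
python3 -m jog '[{"dx":0,"dy":0,"dz":-0.002,"wx":0,"wy":0,"wz":0,"grip":1}]'
```

```text
time_s: 9.35
ee_pos: [512.8, -184.0, 64.5]
ee_rot: [179.9, 0.1, 102.9]
force: [1.0, -0.7, 1.3]
gripper_width: 25.4
time_s: 9.45
ee_pos: [512.4, -183.8, 61.9]
ee_rot: [179.9, 0.0, 102.9]
force: [1.8, 0.0, -1.8]
gripper_width: 25.0
time_s: 9.55
ee_pos: [512.2, -183.6, 59.4]
ee_rot: [180.0, -0.0, 102.9]
force: [3.3, -0.2, -1.7]
gripper_width: 25.0
```

```bash
python3 -m jog '[{"dx":0,"dy":0,"dz":-0.0015,"wx":0,"wy":0,"wz":0,"grip":1}]'
```

```text
time_s: 9.65
ee_pos: [512.0, -183.4, 57.7]
ee_rot: [-180.0, -0.0, 102.9]
force: [3.1, 0.1, -2.3]
gripper_width: 24.7
```

```bash
python3 -m jog '[{"dx":0,"dy":0,"dz":-0.001,"wx":0,"wy":0,"wz":0,"grip":1}]'
```

```text
time_s: 9.75
ee_pos: [512.3, -183.5, 57.3]
ee_rot: [180.0, -0.0, 102.9]
force: [2.7, 2.1, 3.4]
gripper_width: 24.9
```

```bash
python3 -m jog '[{"dx":0,"dy":0,"dz":-0.001,"wx":0,"wy":0,"wz":0,"grip":1}]'
```

```text
time_s: 9.85
ee_pos: [512.7, -183.6, 57.0]
ee_rot: [179.9, 0.0, 102.9]
force: [0.9, 1.5, 7.3]
gripper_width: 25.0
```

```bash
python3 -m jog '[{"dx":0,"dy":0,"dz":-0.0005,"wx":0,"wy":0,"wz":0,"grip":1},{"dx":0,"dy":0,"dz":0,"wx":0,"wy":0,"wz":0,"grip":1}]'
```

```text
time_s: 10.05
ee_pos: [512.8, -183.5, 56.9]
ee_rot: [179.9, 0.0, 102.9]
force: [2.6, 2.7, 5.5]
gripper_width: 25.2
```

```bash
python3 -m jog '[{"dx":0,"dy":0,"dz":0.001,"wx":0,"wy":0,"wz":0,"grip":1},{"dx":0,"dy":0,"dz":0,"wx":0,"wy":0,"wz":0,"grip":1}]'
python3 - <<'E'
from h import *
im=env.grab_frame("side")[:,:,::-1]
cv2.imwrite("pics/s4.png",cv2.resize(im[210:340,200:370],None,fx=4.5,fy=4.5,interpolation=cv2.INTER_CUBIC))
E
```

```text
time_s: 10.25
ee_pos: [512.6, -183.6, 57.1]
ee_rot: [179.9, 0.0, 102.9]
force: [4.5, 2.3, 0.8]
gripper_width: 24.8
```

View pics/s4.png

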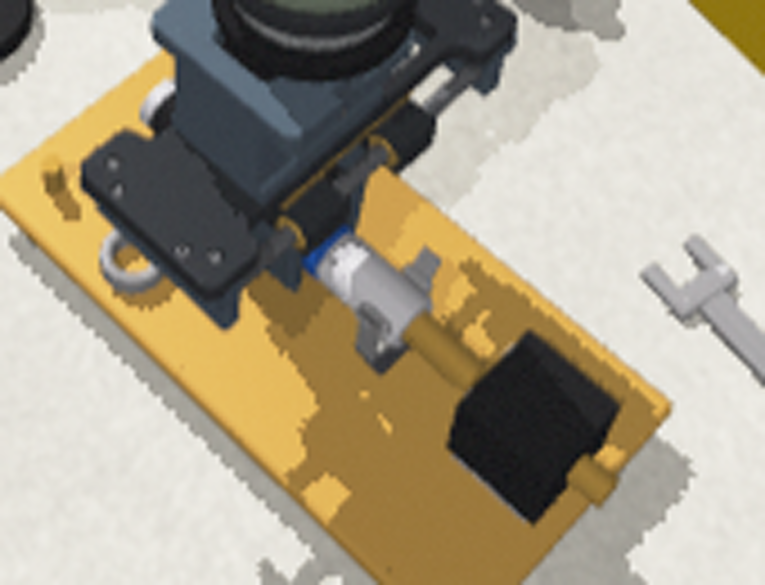

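The barrel lies in the front clip (jaws visible either side at about (400,310)) and the nose ends at the port mouth, about (475,375). Now I'll slide it.

```bash
python3 -m jog '[{"dx":0.00045,"dy":-0.00195,"dz":0,"wx":0,"wy":0,"wz":0,"grip":1},{"dx":0.00045,"dy":-0.00195,"dz":0,"wx":0,"wy":0,"wz":0,"grip":1}]'
python3 -m jog '[{"dx":0.00045,"dy":-0.00195,"dz":0,"wx":0,"wy":0,"wz":0,"grip":1}]'
```

```text
time_s: 10.5
ee_pos: [513.2, -186.8, 57.1]
ee_rot: [179.9, -0.1, 102.9]
force: [3.2, 6.0, 2.6]
gripper_width: 25.0
time_s: 10.6
ee_pos: [513.7, -188.7, 57.1]
ee_rot: [179.9, -0.1, 102.9]
force: [3.8, 4.9, 1.5]
gripper_width: 25.0
```

```bash
python3 -m jog '[{"dx":0.00045,"dy":-0.00195,"dz":0,"wx":0,"wy":0,"wz":0,"grip":1}]'
python3 -m jog '[{"dx":0.00045,"dy":-0.00195,"dz":0,"wx":0,"wy":0,"wz":0,"grip":1}]'
```

```text
time_s: 10.7
ee_pos: [514.2, -190.6, 57.1]
ee_rot: [179.9, -0.1, 102.9]
force: [3.6, 6.0, 1.8]
gripper_width: 24.7
time_s: 10.8
ee_pos: [514.6, -192.6, 57.1]
ee_rot: [179.9, -0.1, 102.9]
force: [4.6, 5.3, 1.8]
gripper_width: 25.1
```

```bash
for k in 1; do python3 -m jog '[{"dx":0.00033,"dy":-0.00146,"dz":0,"wx":0,"wy":0,"wz":0,"grip":1}]'
python3 -m jog '[{"dx":0.00033,"dy":-0.00146,"dz":0,"wx":0,"wy":0,"wz":0,"grip":1}]'; done | grep -E "pos|force"
```

```text
ee_pos: [515.0, -194.0, 57.1]
force: [4.5, 5.6, 2.8]
ee_pos: [515.3, -195.4, 57.1]
force: [3.9, 4.6, 2.4]
```

```bash
(python3 -m jog '[{"dx":0.00033,"dy":-0.00146,"dz":0,"wx":0,"wy":0,"wz":0,"grip":1}]'
python3 -m jog '[{"dx":0.00033,"dy":-0.00146,"dz":0,"wx":0,"wy":0,"wz":0,"grip":1}]') | grep -E "pos|force"
```

```text
ee_pos: [515.6, -196.9, 57.1]
force: [5.0, 5.4, 2.6]
ee_pos: [515.9, -198.4, 57.1]
force: [4.0, 4.7, 2.0]
```

```bash
(python3 -m jog '[{"dx":0.00033,"dy":-0.00146,"dz":0,"wx":0,"wy":0,"wz":0,"grip":1}]'
python3 -m jog '[{"dx":0.00033,"dy":-0.00146,"dz":0,"wx":0,"wy":0,"wz":0,"grip":1}]') | grep -E "pos|force"
```

```text
ee_pos: [516.2, -199.8, 57.1]
force: [3.7, 5.1, 2.5]
ee_pos: [516.6, -201.2, 57.1]
force: [3.8, 5.5, 2.0]
```

```bash
(python3 -m jog '[{"dx":0.00033,"dy":-0.00146,"dz":0,"wx":0,"wy":0,"wz":0,"grip":1}]'
python3 -m jog '[{"dx":0.00033,"dy":-0.00146,"dz":0,"wx":0,"wy":0,"wz":0,"grip":1}]') | grep -E "pos|force"
```

```text
ee_pos: [516.9, -202.7, 57.1]
force: [3.7, 4.6, 2.4]
ee_pos: [517.2, -204.1, 57.1]
force: [4.0, 6.5, 2.5]
```

```bash
(python3 -m jog '[{"dx":0.00033,"dy":-0.00146,"dz":0,"wx":0,"wy":0,"wz":0,"grip":1}]'
python3 -m jog '[{"dx":0.00033,"dy":-0.00146,"dz":0,"wx":0,"wy":0,"wz":0,"grip":1}]') | grep -E "pos|force"
```

```text
ee_pos: [517.5, -205.5, 57.1]
force: [4.1, 5.1, 1.7]
ee_pos: [517.9, -206.9, 57.1]
force: [3.8, 5.9, 2.6]
```

```bash
(python3 -m jog '[{"dx":0.00033,"dy":-0.00146,"dz":0,"wx":0,"wy":0,"wz":0,"grip":1}]'
python3 -m jog '[{"dx":0.00033,"dy":-0.00146,"dz":0,"wx":0,"wy":0,"wz":0,"grip":1}]') | grep -E "pos|force"
```

```text
ee_pos: [518.2, -208.3, 57.1]
force: [4.0, 6.3, 2.1]
ee_pos: [518.4, -209.3, 57.1]
force: [4.2, 10.2, 2.9]
```

```bash
(python3 -m jog '[{"dx":0.00033,"dy":-0.00146,"dz":0,"wx":0,"wy":0,"wz":0,"grip":1}]'
python3 -m jog '[{"dx":0.00033,"dy":-0.00146,"dz":0,"wx":0,"wy":0,"wz":0,"grip":1}]') | grep -E "pos|force"
```

```text
ee_pos: [518.5, -209.8, 57.1]
force: [4.2, 13.4, 4.6]
ee_pos: [518.6, -210.2, 57.1]
force: [3.4, 16.6, 5.4]
```

That is a sharp rise from about 5 N to 16 N, so roughly 11 N on the valve, with the centre about 4 mm past clip_home, inside the expected window. This is the end stop. I'll take the push off and let go.

```bash
python3 -m jog '[{"dx":-0.0002,"dy":0.001,"dz":0,"wx":0,"wy":0,"wz":0,"grip":1},{"dx":-0.0003,"dy":0.0012,"dz":0,"wx":0,"wy":0,"wz":0,"grip":1},{"dx":0,"dy":0,"dz":0,"wx":0,"wy":0,"wz":0,"grip":1}]'
python3 -m jog '[{"dx":0,"dy":0,"dz":0,"wx":0,"wy":0,"wz":0,"grip":0},{"dx":0,"dy":0,"dz":0,"wx":0,"wy":0,"wz":0,"grip":0},{"dx":0,"dy":0,"dz":0,"wx":0,"wy":0,"wz":0,"grip":0},{"dx":0,"dy":0,"dz":0,"wx":0,"wy":0,"wz":0,"grip":0}]'
```

```text
time_s: 12.5
ee_pos: [518.6, -210.1, 57.1]
ee_rot: [180.0, -0.1, 102.9]
force: [4.5, 6.8, 2.9]
gripper_width: 25.5
time_s: 12.9
ee_pos: [517.7, -211.9, 56.7]
ee_rot: [-179.9, -0.0, 102.9]
force: [0.2, 0.2, -1.0]
gripper_width: 45.4
```

Released cleanly. Lift up, then look.

```bash
python3 -m jog '[{"dx":0,"dy":0,"dz":0.01,"wx":0,"wy":0,"wz":0,"grip":-0.1},{"dx":0,"dy":0,"dz":0.02,"wx":0,"wy":0,"wz":0,"grip":-0.1},{"dx":0,"dy":0,"dz":0.03,"wx":0,"wy":0,"wz":0,"grip":-0.1},{"dx":0,"dy":0,"dz":0.04,"wx":0,"wy":0,"wz":0,"grip":-0.1},{"dx":0,"dy":-0.02,"dz":0.04,"wx":0,"wy":0,"wz":0,"grip":-0.1},{"dx":0,"dy":-0.04,"dz":0.04,"wx":0,"wy":0,"wz":0,"grip":-0.1},{"dx":0,"dy":-0.04,"dz":0.03,"wx":0,"wy":0,"wz":0,"grip":-0.1},{"dx":0,"dy":-0.04,"dz":0.02,"wx":0,"wy":0,"wz":0,"grip":-0.1},{"dx":0,"dy":0,"dz":0,"wx":0,"wy":0,"wz":0,"grip":-0.1},{"dx":0,"dy":0,"dz":0,"wx":0,"wy":0,"wz":0,"grip":-0.1}]'
python3 - <<'E'
from h import *
c=env.get_calibration("wrist");im=env.grab_frame("wrist");side=env.grab_frame("side");
a=np.radians(-77.1);d=np.array([np.cos(a),np.sin(a),0]);n=np.array([-d[1],d[0],0]);h=np.array([515.0,-196.9,0])
H,S,V=cv2.split(cv2.cvtColor(im,cv2.COLOR_RGB2HSV))
m=np.zeros(H.shape,bool);m[:200,200:330]=1
for k in cents((H>100)&(H<130)&(S>120)&(V>60)&m,40)[:2]:
    p=ray(c,k[1],k[2],79)-h;print(k,"along",(p@d).round(1),"lat",(p@n).round(1))
o=np.zeros((384,800,3),np.uint8);o[:,:400]=im[:,56:456];s=cv2.resize(side[130:350,130:370],(400,367));o[:367,400:]=s
cv2.imwrite("pics/f.png",o[:,:,::-1])
E
```

```text
time_s: 13.9
ee_pos: [518.0, -347.7, 282.8]
ee_rot: [180.0, -0.0, 102.8]
force: [-0.8, 0.1, -0.0]
gripper_width: 50.3
(425, np.float64(288.03), np.float64(30.0)) along -22.6 lat -0.8
(380, np.float64(287.44), np.float64(72.03)) along 24.5 lat -0.5
```

View pics/f.png

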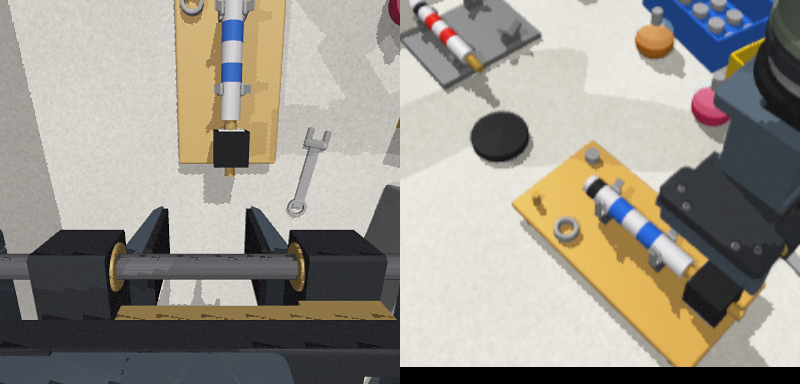

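The final view shows the cartridge in both clips (jaws either side at columns 216–250), its nose in the port and the spent cartridge still in the rack. Handing in.

```bash
python3 -c "
from workcell import env
s=env.state();print(s['time_s'],s['force'].round(1));print(env.job_done())"
```

```text
14.0 [ 0.7  0.  -0. ]
the job is handed in; nothing more can be done
None
```

The fresh cartridge is seated in both clips with its nose in the port and the valve pushed to its end stop. I handed the job in at 14 s; no verdict is reported.

- **Clips:** I pressed it in with its centre about 23 mm behind clip_home. Contact came at the expected height. The push peaked at about 9 N, then the force dropped away at the snap. It bottomed on the seats at the expected height (axis about 75 mm), and I pressed to about 10 N there.
- **Port:** It slid with about 5 N of friction until the force rose sharply to about 17 N in total. That is roughly 11 N on the valve. I took the push off before opening the fingers.
- **Last checks:** The final wrist picture puts the blue bands within 1 mm of the clip axis sideways, with the centre about 1–2 mm past clip_home. The hand pose at the stop gave about 4 mm. Both are within the valve's possible range and the camera calibration error.
- **Surroundings:** The spent cartridge and the other objects visible in the last pictures look undisturbed. The wrist force is about zero.
- **Not seen directly:** I can't see the valve itself, so its position rests on the felt end stop.

My first two moves were refused as "invalid input" because rows need every key. The arm did not move, so no harm was done.

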